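Hold the sprung cabinet lid just short of its balance point

ROBOT

A 6-joint arm with a two-finger parallel gripper is mounted at the origin on the work surface. World frame = base frame: x ahead of the robot, y to its left, z up, the work surface at z = 0. Lengths are in m, angles in rad, forces in N, time in s.
With the tool pointing down it reaches from about 0.15 to 0.775 m from the base axis. Payload 6.1 kg.
Tool frame: the origin (TCP) lies between the finger pads; the fingertips stand 11 mm ahead of it and the grasp point (between the pads) lies 8 mm behind it; y points along the fingers, x is the direction in which the jaws open and shut, and the axes are right-handed (so a half turn about y gives the same grasp; the last joint's range is limited). The gripper opens to 85 mm and grips with 20 to 120 N. Pads are 22 mm wide; open, the fingers measure 114 mm over their backs; the gripper's body (76 mm by 85 mm) begins 54 mm behind the grasp point. The pads swing forward as they close: fully open they stand 13 mm farther back than shut.
Start: joints at [-1.225, 0.126, -0.04, 1.405, 0, 1.571], TCP at [0.178, -0.494, 0.242] pointing down, gripper open.
Joint ranges: [-2.72, 2.72], [-0.95, 1.95], [-1.27, 1.35], [-1.78, 2.02], [-1.46, 1.47], [-3.14, 3.14]. Speed limits (rad/s): [2.39, 2.39, 3.01, 3.14, 3.14, 3.14].

INTERFACE

Orientations are given as a unit quaternion [w, x, y, z].
In Python, from rig import r gives the robot as it stands.
- The arm moves only by the tool servo_tool, never from a script. Its argument "rows" is a list of rows, each a list of 5 numbers: the opening, from 0 (shut) to 1 (fully open), then the shift along the tool's x, y, z in units of 25 mm (1.0 is 25 mm), then the turn about the tool's y in rad. A call has exactly 5 rows; each row is the pose to reach, as a shift and turn from the pose commanded when the call began, along the tool's axes at that moment; what a row does not reach only later rows make up. A row lasts 1/10 s, in which the tool goes at most 50 mm and 8.59 degrees, less where a joint would pass 70% of its speed; a pose out of reach is approached as far as the arm can. A call with a gripper value outside its range is refused whole. The fingers move at their own pace and stop on an object; "squeeze" is the grip in N (left out, the last holds). Time passes only in rows, so rows that repeat a pose let the fingers close, or fill a call up. It gives the time, the measured TCP pose, the force and the opening at its end, in the units of the state.
- r.sense(): the state, without advancing time (a new reading comes with each control period).
- r.grab_frame(name): name is "scene" or "top" or "wrist"; returns (picture, depth): 480x640x3 uint8, red, green, blue; 480x640 float32, m along the optical axis (not along the pixel's ray), 0 where there is no reading.
- r.camera_info(name): a dict with "fovy" (degrees; the focal length in pixels is half the picture's height over the tangent of half this angle, whatever the lens; pixels are square), "cx", "cy" (the principal point, pixels), "world_from_camera" (4x4, takes a point from camera to world coordinates); the wrist camera has in their place "T_tool_cam" (4x4, takes a point from camera to tool coordinates, whose origin is the TCP and whose axes are the tool frame's). Camera axes: x right, y up, looking along -z (the intrinsics and any distortion apply to the point x, -y, -z); pixel columns grow to the right and rows downward; lengths in m; the calibration is good to about 2 mm. A picture is of the moment at which its call begins: read the wrist's pose just before it. camera_info takes no time and is no camera call.
- r.sign_off(): hands the job in, once; it reports no verdict.
Trained networks look in the newest picture that a camera, given by its name, has taken for a name from the list of things; names that differ only in an ending like _2 or _b are one class to them, and where a whole thing is asked for, a point or a joint stands for the part that bears it (a point fixed in the world has none). Each returns a list of dicts, best first, with "conf" (0 to 1); they miss things now and then, are a little off and sometimes report something else, mostly with a low value. They report only what shows in the picture. A call takes as long as a camera call.
- r.boxes_of(thing, camera): "bbox" ([centre column, centre row, width, height] in pixels, round what is visible of it).
- r.place_of(thing, camera): "pixel" ([row, column] in pixels: a listed point, or the origin of a listed thing).
The state is a dict: "clock": time; "q": joint angles; "joint_velocities": joint speeds; "effort": joint torques, N m; "position": TCP position; "orientation": TCP orientation; "force": force on the tool from outside, world axes, zero at the start; "torque": the same for the moment, N m; "opening": opening from 0.0 (shut) to 1.0 (fully open).
Only numpy, scipy, OpenCV 4.12 (cv2) and the standard library are available. Lean on these libraries where they do the work, as an engineer would, in place of code of your own. Each camera call takes 0.05 s, during which the arm holds its last target.

TASK

We are setting the lid spring of the grey bench cabinet: pull its blue drawer fully open so that the hex keys can be reached and leave it open, then lift the blue lid until its yellow pointer is clearly past the red balance mark on the scale (at least 4 degrees beyond it), and ease it back until the pointer stands in the green band just below the mark. Finish while still holding the lid there, motionless and carried by your gripper, for it falls shut if let go; never let it fly open or slam, and leave the other things on the bench where they are.

Things in the scene. Friction and masses are not known exactly. Their poses are not given: they have to be found in the camera images.
- cabinet: Grey bench cabinet, fixed, 210 mm deep (x), 360 wide (y), 116 high. Origin: centre of its underside; x points from the drawer front (front face at x = -105 mm) to the back, away from the robot; y to its left, z up. On top a blue lid, 244 mm wide, between two decks 55 mm wide (tops at z = 116 mm); a scale stands on the right deck, a jar on the left one.
- balance_mark (a point): Middle of the red balance mark on the curved scale on the right deck (y = -140 to -160 mm in the cabinet's frame, up to z = 215 mm). The scale is an arc about the lid's hinge, radius 105 to 130 mm: from below white, green band (lid at 0.50 to 0.67 rad), red mark (0.67 to 0.73), white.
- drawer (a joint): Opening of the blue drawer in m: 0 shut, 0.09 fully open (stop). It slides along the cabinet's -x with 1.5 N of friction and light damping, and stays where it is left; it starts up to 20 mm ajar. Hex keys lie in black foam inside.
- drawer_handle (a point): Middle of the drawer's steel bar, which runs along the cabinet's y: 12 mm thick, 90 mm long, its axis 48 mm in front of the drawer's face, 100 mm above the bench, 18 mm below the lid's top; open from above, on two 10 mm posts at its ends. With the drawer shut it is at x = -153 mm in the cabinet's frame.
- lid (a joint): Angle of the lid in rad: 0 shut (start), grows as its front edge rises, stop at 1.35. Blue plate 195 (front to back) x 244 x 8 mm, 0.7 kg, partly carried by a spring. Balance point 0.70 rad (40 degrees): below it the lid falls shut, above it the spring throws it open. About 1 N at the bar moves it. A yellow pin on its right edge points at the scale and shows the angle.
- lid_handle (a point): Middle of the round steel bar on the lid, along the cabinet's y: 12 mm thick, 80 mm long, axis 40 mm above the lid's top face on two 10 mm posts at its ends, 30 mm behind the lid's front edge, 159 mm above the bench when shut. From the hinge, lid shut: 165 mm along the cabinet's -x and 48 mm up. It turns with the lid; the bar can turn in a grip.
- lid_hinge (a point): Middle of the lid's hinge axis, at the back of the lid, parallel to the cabinet's y; in the cabinet's frame x = 90 mm, z = 110.5 mm. Raising the lid turns it about the cabinet's +y: the bar goes up and away from the robot.
- ferrule_jar: clear jar with red cap, 34 mm across, 55 mm tall, standing on the cabinet's left deck; origin: centre of its underside. Bystander, leave it alone.
- terminal_strip: beige row of terminal blocks on a grey foot, 100 x 45 x 40 mm, on the bench to the left of the cabinet; origin: centre of its underside. Bystander.
- pliers: pliers with orange grips, about 170 x 60 x 14 mm, lying on the bench to the right of the cabinet; origin: on the bench at mid-length. Bystander.
- screwdriver: screwdriver with black handle lying on the bench, about 200 mm long; origin: on the bench at mid-length. Bystander.
- mug: white mug, 80 mm across, 90 mm tall; origin: centre of its underside. Bystander.
- parts_bin: open yellow bin, 120 x 90 x 50 mm; origin: centre of its underside. Bystander.
- tape_roll: green ring, 90 mm outside, 20 mm tall, lying flat; origin: centre of its underside. Bystander.

How it is judged:
On the way, in this order (a step that is already met when the one before it is completed fails the run):
1. the drawer is pulled fully open (82 mm or more) (value of joint drawer above 0.082 m), for 0.2 s.
2. the lid is raised past its balance point (0.75 rad or more), by the gripper (value of joint lid above 0.75 rad and contact force between any of the fingers, the arm and lid above 0.1 N), for 0.15 s.
At the end, for the whole second after the job is handed in: The drawer is still open (78 mm or more), the lid stands still between 0.49 and 0.675 rad (green band, just below the balance point at 0.70 rad) and the gripper is carrying it (value of joint drawer above 0.078 m and value of joint lid between 0.49 and 0.675 rad and velocity of joint lid between -0.05 and 0.05 rad/s and contact force between any of the fingers, the arm and lid above 0.1 N and not (contact force between lid and ferrule_jar above 0.05 N)); the arm keeps its last pose, push and grip.
It fails at once if the lid flies open (beyond 1.15 rad) or moves faster than 1.6 rad/s (value of joint lid above 1.15 rad or velocity of joint lid above 1.6 rad/s or velocity of joint lid below -1.6 rad/s).
It fails at once if a bystander is moved more than 30 mm (distance of any of ferrule_jar, terminal_strip, pliers, screwdriver, mug, parts_bin, tape_roll from where it was at the start of the episode above 0.03 m).
It also fails if it takes over 48 s, if anything falls off the work surface, if the arm or the gripper's body presses on something with over 40 N, if the wrist force passes 120 N, or if a joint passes its speed limit or range.

## Working session

There is one attempt and no reset: what is moved stays moved. The work goes in short steps, Python scripts to look and compute and a tool call to move; the robot and the scene stay as the last step left them, time stands still between calls to the robot, and variables do not carry over. Pictures are saved under pics/ and viewed, and the job is handed in when it is done.

Besides the shell and the picture viewer there is one more tool, called after "Call:" in YAML: its name, and indented under it one key for each argument. servo_tool: Moves the arm, as the interface text tells. Its arguments: {"type":"object","properties":{"rows":{"type":"array","items":{"type":"array","items":{"type":"number"}}},"squeeze":{"type":"number"}},"required":["rows"]}

```bash
ls; mkdir -p pics
cat > h.py <<'E'
from rig import r
import numpy as np, cv2
from scipy.spatial.transform import Rotation as R
def tool():
    s=r.sense(); T=np.eye(4); w,x,y,z=s["orientation"]; T[:3,:3]=R.from_quat([x,y,z,w]).as_matrix(); T[:3,3]=s["position"]; return T
def grab(n,f):
    T=tool(); p,d=r.grab_frame(n); cv2.imwrite("pics/"+f,cv2.cvtColor(p,cv2.COLOR_RGB2BGR)); return p,d,T
def w(n,row,col,depth,T=None):
    c=r.camera_info(n); f=240/np.tan(np.radians(c["fovy"])/2)
    v=np.array([(col-c["cx"])/f*depth,-(row-c["cy"])/f*depth,-depth,1])
    M=c["world_from_camera"] if n!="wrist" else T@c["T_tool_cam"]
    return (M@v)[:3]
E
python3 - <<'E'
from h import *
s=r.sense(); print(s); print(np.round(tool(),3))
for n in ["scene","top"]:
    p,d,T=grab(n,n+"1.png"); print({k:v for k,v in r.camera_info(n).items()})
    np.save(n+"1.npy",d)
    for t in ["cabinet","balance_mark","drawer_handle","lid_handle","lid_hinge","ferrule_jar"]:
        o=r.place_of(t,n)[:2]
        for q in o:
            rr,cc=q["pixel"]; dd=d[min(479,max(0,int(round(rr)))),min(639,max(0,int(round(cc))))]
            print(n,t,q["conf"],np.round(q["pixel"],1),np.round(w(n,rr,cc,dd),3))
E
```

```text
pics
{'clock': 0.0, 'q': array([-1.22501771e+00,  1.26398931e-01, -4.05691302e-02,  1.40537592e+00,
        9.46288485e-06,  1.57078110e+00]), 'joint_velocities': array([-0.00020673, -0.00054545,  0.00037179, -0.00230009,  0.0010329 ,
       -0.000424  ]), 'effort': array([-2.32862410e-03, -4.35911965e+01,  3.52925098e+01,  1.73206459e-02,
       -2.05099768e-04, -5.48278138e-06]), 'position': array([ 0.17781782, -0.49358499,  0.2415363 ]), 'orientation': array([ 0.57888081, -0.57824616,  0.40697252, -0.40608096]), 'force': array([-1.15113993,  0.86401506,  0.11729524]), 'torque': array([-0.00286495,  0.0453784 , -0.00571981]), 'opening': 1.0023130220043122}
[[ 0.339 -0.001  0.941  0.178]
 [-0.941  0.001  0.339 -0.494]
 [-0.002 -1.     0.     0.242]
 [ 0.     0.     0.     1.   ]]
{'fovy': 49.2105965349474, 'cx': 316.01991612454265, 'cy': 238.00911484470018, 'world_from_camera': array([[-0.61678546, -0.50948735,  0.59999862,  1.31701216],
       [ 0.78695284, -0.38290575,  0.48382684,  0.63951673],
       [-0.01676074,  0.77058798,  0.63711321,  0.97837632],
       [ 0.        ,  0. 
[... 562 characters left out ...]
9.97123579e-01, -7.57919111e-02,
         3.82595159e-01],
       [-9.99887834e-01,  1.52600049e-03,  1.48993330e-02,
         1.19677505e-03],
       [ 1.49721347e-02,  7.57775633e-02,  9.97012335e-01,
         1.74049936e+00],
       [ 0.00000000e+00,  0.00000000e+00,  0.00000000e+00,
         1.00000000e+00]])}
top cabinet 0.85 [191.  283.3] [0.656 0.088 0.12 ]
top balance_mark 0.63 [191.3 320.1] [ 0.643 -0.029  0.196]
top drawer_handle 0.96 [229.5 266.7] [0.532 0.142 0.103]
top lid_handle 0.9 [202.5 269.6] [0.612 0.129 0.163]
top lid_handle 0.15 [252.7 460.9] [ 0.462 -0.521  0.   ]
top lid_hinge 0.72 [156.8 283.8] [0.767 0.087 0.127]
top ferrule_jar 0.63 [177.3 233. ] [0.691 0.243 0.17 ]
```

View pics/scene1.png

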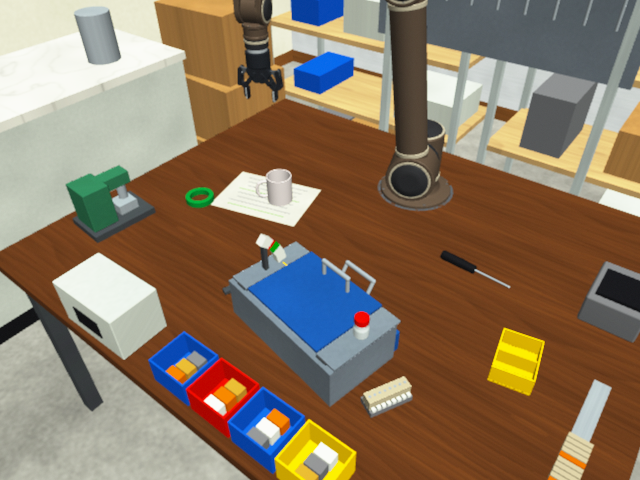

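View pics/top1.png

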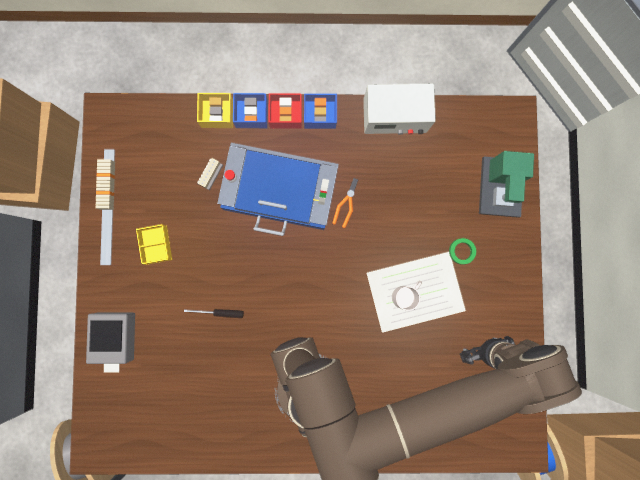

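The drawer handle shows at top pixel (270,227) and the lid bar at (271,204). The scale is at (323,190) and the jar at (230,175). The cabinet is yawed about -10°. Next I'll measure it precisely.

```bash
cat > m.py <<'E'
from h import *
p=cv2.imread("pics/top1.png"); d=np.load("top1.npy")
hsv=cv2.cvtColor(p,cv2.COLOR_BGR2HSV)
def pts(mask,n="top"):
    rr,cc=np.nonzero(mask); return np.array([w(n,a,b,d[a,b]) for a,b in zip(rr,cc)]),rr,cc
roi=np.zeros(d.shape,bool); roi[130:245,205:345]=1
blue=roi&(hsv[...,0]>100)&(hsv[...,0]<125)&(hsv[...,1]>150)
P,_,_=pts(blue); P=P[(P[:,2]>0.105)&(P[:,2]<0.13)]
rect=cv2.minAreaRect(P[:,:2].astype(np.float32)); print("lid",rect,np.median(P[:,2]))
A,rr,cc=pts(roi)
# lid bar
for nm,lo,hi,x0,x1 in [("lid",0.152,0.175,.56,.68),("drw",0.085,0.109,.48,.57)]:
    B=A[(A[:,2]>lo)&(A[:,2]<hi)&(A[:,0]>x0)&(A[:,0]<x1)&(A[:,1]>0.04)&(A[:,1]<.22)]
    print(nm,len(B),B.mean(0),cv2.minAreaRect(B[:,:2].astype(np.float32)))
E
python3 m.py
```

```text
Traceback (most recent call last):
  File "m.py", line 8, in <module>
    P,_,_=pts(blue); P=P[(P[:,2]>0.105)&(P[:,2]<0.13)]
          ~~~^^^^^^
  File "m.py", line 5, in pts
    rr,cc=np.nonzero(mask); return np.array([w(n,a,b,d[a,b]) for a,b in zip(rr,cc)]),rr,cc
                                             ~^^^^^^^^^^^^^^
  File "h.py", line 9, in w
    c=r.camera_info(n); f=240/np.tan(np.radians(c["fovy"])/2)
ValueError: time passes only in moves, steps and waits
```

```bash
sed -i 's/^def w(/C={}\ndef ci(n):\n    if n not in C: C[n]=r.camera_info(n)\n    return C[n]\ndef w(/; s/c=r.camera_info(n); f/c=ci(n); f/' h.py; python3 m.py
```

```text
lid ((0.6738448739051819, 0.10760524868965149), (0.2387939840555191, 0.19283902645111084), 78.844970703125) 0.1189296806236032
lid 106 [0.6066402  0.12059808 0.16399175] ((0.6073501110076904, 0.1210022121667862), (0.08909353613853455, 0.011721078306436539), 78.63175964355469)
drw 108 [0.53193627 0.1275127  0.10200153] ((0.5373654365539551, 0.1120728924870491), (0.05288456752896309, 0.14870379865169525), 10.42208194732666)
```

```bash
cat >> m.py <<'E'
a=np.radians(-11.2);u=np.array([np.cos(a),np.sin(a)]);v=np.array([-u[1],u[0]]);o=np.array([.681,.106])
X=(A[:,:2]-o)@u;Y=(A[:,:2]-o)@v
m=(X<-.11)&(X>-.2)&(A[:,2]>.09)&(A[:,2]<.115)&(abs(Y)<.1)
M=m&(abs(Y)<.03)
print(len(X[m]),np.sort(Y[m])[[0,-1]]); print(X[M].mean(),np.percentile(X[M],[0,10,50,90,100]),np.polyfit(Y[M],X[M],1),A[M,2].mean())
m=(A[:,2]>.15)&(A[:,2]<.175)&(abs(X+.075)<.03)&(abs(Y)<.06)
print(X[m].mean(),np.polyfit(Y[m],X[m],1),Y[m].min(),Y[m].max())
E
python3 m.py|tail -3
python3 - <<'E'
import cv2
p=cv2.imread('pics/top1.png')[130:250,195:355]; cv2.imwrite('pics/crop1.png',cv2.resize(p,None,fx=5,fy=5,interpolation=cv2.INTER_CUBIC))
E
```

```text
117 [-0.04921182  0.05105749]
-0.1572913371793611 [-0.16274736 -0.16170634 -0.15747355 -0.15266424 -0.15147142] [ 0.0105652  -0.15728806] 0.10599596205928885
-0.07577908113274139 [ 0.00281765 -0.07577873] -0.04413573400163757 0.04495761536003262
```

View pics/crop1.png

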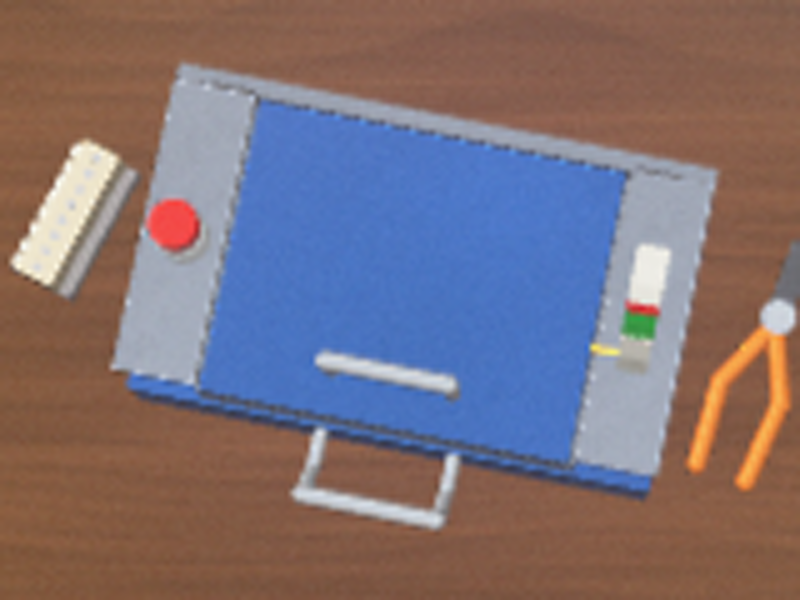

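The drawer bar is at cabinet x ≈ -157 mm, which is world (0.527, 0.1365). Yaw is -11.2°. I'm moving there now.

Call:
servo_tool:
  rows:
    - [0.5,-1.2,0,1.4,0]
    - [0.5,-2.5,0,2.9,0]
    - [0.5,-3.8,0,4.3,0]
    - [0.5,-5.0,0,5.8,0]
    - [0.5,-6.3,0,7.2,0]
  squeeze: 40

```text
clock: 1.2
position: [0.2945, -0.2832, 0.2424]
orientation: [0.578, -0.578, 0.406, -0.407]
force: [1.2, -1.0, -0.2]
opening: 0.497
```

Call:
servo_tool:
  rows:
    - [0.5,-1.2,0,1.4,0]
    - [0.5,-2.5,0,2.9,0]
    - [0.5,-3.8,0,4.3,0]
    - [0.5,-5.0,0,5.8,0]
    - [0.5,-6.3,0,7.2,0]

```text
clock: 1.7
position: [0.4106, -0.0736, 0.2426]
orientation: [0.579, -0.578, 0.406, -0.407]
force: [1.5, -1.1, -0.3]
opening: 0.501
```

Call:
servo_tool:
  rows:
    - [0.5,-1.2,0,1.4,-0.13]
    - [0.5,-2.5,0,2.8,-0.26]
    - [0.5,-3.8,0,4.2,-0.4]
    - [0.5,-5.0,0,5.6,-0.54]
    - [0.5,-5.8,0,6.6,-0.68]

```text
clock: 2.2
position: [0.5169, 0.1196, 0.2421]
orientation: [0.682, -0.682, 0.188, -0.188]
force: [0.2, 0.0, 0.8]
opening: 0.499
```

```bash
cat > go.py <<'E'
from h import *
import sys
a=np.radians(-11.2);u=np.array([np.cos(a),np.sin(a),0]);v=np.array([-u[1],u[0],0]);o=np.array([.681,.106,0])
def rem(tx,ty,z):  # cab x,y and world z of TCP
    T=tool(); t=o+tx*u+ty*v+[0,0,z]
    D=T[:3,:3].T@(t-T[:3,3])/.025
    h=np.arctan2(T[1,0],T[0,0]); 
    q=T[:3,3]-o
    print("cab tcp",np.round([q@u,q@v,q[2]],4),"units",np.round(D,2),"turn",round(-(a-h),3))
if __name__=="__main__": rem(*map(float,sys.argv[1:4]))
E
python3 go.py -.157 0 .15
python3 - <<'E'
from h import *
p,d,T=grab("wrist","w1.png"); np.save("w1.npy",d)
print(r.camera_info("wrist"))
for t in ["drawer_handle","lid_handle"]:
    for q in r.place_of(t,"wrist")[:2]:
        rr,cc=q["pixel"]; print(t,q["conf"],rr,cc,w("wrist",rr,cc,d[int(rr),int(cc)],T))
E
```

```text
cab tcp [-0.1637 -0.0185  0.2421] units [0.   3.68 0.79] turn -0.342
{'fovy': 71.1811187402337, 'cx': 317.3785212115634, 'cy': 241.06266584523812, 'T_tool_cam': array([[ 9.99999433e-01, -8.60971523e-04,  6.26313030e-04,
        -5.76893439e-04],
       [ 8.29541809e-04,  2.61323526e-01, -9.65250914e-01,
        -1.32485844e-01],
       [ 6.67383220e-04,  9.65250886e-01,  2.61324092e-01,
         6.68645187e-02],
       [ 0.00000000e+00,  0.00000000e+00,  0.00000000e+00,
         1.00000000e+00]])}
drawer_handle 0.7 208.3 319.3 [0.52883908 0.13820982 0.10875122]
lid_handle 0.73 177.7 437.9 [0.6059428  0.12549293 0.16489077]
```

View pics/w1.png

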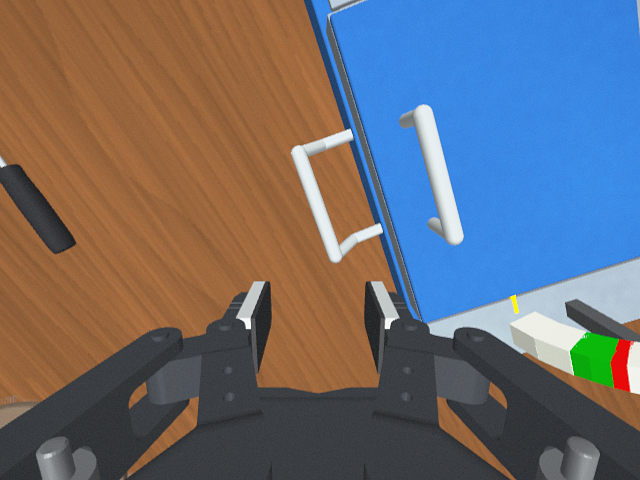

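The wrist view shows the drawer bar at about (318,207) and the lid bar at (440,175), which agrees with the top-camera fit. Next I align, descend and grip.

Call:
servo_tool:
  rows:
    - [0.5,0,0.3,0.4,-0.13]
    - [0.5,0,0.8,0.79,-0.26]
    - [0.5,0,1.6,0.79,-0.342]
    - [0.5,0,2.6,0.79,-0.342]
    - [0.5,0,3.6,0.79,-0.342]

```text
clock: 2.85
position: [0.5258, 0.1324, 0.152]
orientation: [-0.703, 0.703, -0.072, 0.073]
force: [-0.4, -0.6, 0.1]
opening: 0.498
```

```bash
python3 go.py -.157 0 .092
```

```text
cab tcp [-0.1574 -0.0042  0.152 ] units [0.01 2.4  0.17] turn -0.011
```

Call:
servo_tool:
  rows:
    - [0.5,0,0.8,0.1,-0.01]
    - [0.5,0,1.6,0.15,-0.01]
    - [0.5,0,2.4,0.15,-0.01]
    - [0,0,2.4,0.15,-0.01]
    - [0,0,2.4,0.15,-0.01]

```text
clock: 3.35
position: [0.5265, 0.1364, 0.0928]
orientation: [-0.704, 0.704, -0.069, 0.069]
force: [0.1, 0.5, 0.6]
opening: 0.168
```

Call:
servo_tool:
  rows:
    - [0,0,0,0,0]
    - [0,-0.3,0,0,0]
    - [0,-0.7,0,0,0]
    - [0,-1.1,0,0,0]
    - [0,-1.4,0,0,0]

```text
clock: 3.85
position: [0.4922, 0.1434, 0.0932]
orientation: [-0.703, 0.704, -0.068, 0.069]
force: [1.9, -5.5, -0.6]
opening: 0.125
```

Call:
servo_tool:
  rows:
    - [0,-0.5,0,0,0]
    - [0,-1.0,0,0,0]
    - [0,-1.5,0,0,0]
    - [0,-1.9,0,0,0]
    - [0,-2.1,0,0,0]

```text
clock: 4.35
position: [0.4425, 0.1532, 0.0933]
orientation: [-0.703, 0.705, -0.066, 0.07]
force: [19.1, -9.5, -12.6]
opening: 0.12
```

```bash
python3 go.py -.247 0 .092; python3 -c "
from h import *
s=r.sense();print(s['force'],s['opening'])"
```

```text
cab tcp [-0.2432 -0.      0.0933] units [-0.15  0.05  0.  ] turn 0.002
[ 19.08349701  -9.5355876  -12.63374965] 0.12049752958920733
```

Call:
servo_tool:
  rows:
    - [0,0,0,0,0]
    - [0,0,0,0,0]
    - [0.5,0.05,0,0,0]
    - [0.5,0.05,0,0,0]
    - [0.5,0.05,0,0,0]

```text
clock: 4.85
position: [0.4423, 0.1544, 0.0927]
orientation: [0.704, -0.703, 0.068, -0.068]
force: [-0.6, 0.8, -0.1]
opening: 0.498
```

Call:
servo_tool:
  rows:
    - [0.5,0,-1,0,0]
    - [0.5,0,-2.2,0,0]
    - [0.5,0,-3.5,0,0]
    - [0.5,0,-4.6,0,0]
    - [0.5,0,-5.1,0,0]

```text
clock: 5.35
position: [0.443, 0.1545, 0.2226]
orientation: [0.705, -0.703, 0.067, -0.069]
force: [1.2, 0.8, 0.2]
opening: 0.5
```

```bash
python3 go.py -.0755 0 .2
python3 - <<'E'
from h import *
p,d,T=grab("scene","s2.png")
cv2.imwrite("pics/s2c.png",cv2.resize(cv2.cvtColor(p,cv2.COLOR_RGB2BGR)[170:420,180:480],None,fx=2.4,fy=2.4))
p,d,T=grab("top","t2.png")
print([(q["conf"],q["pixel"],w("top",*q["pixel"],d[int(q["pixel"][0]),int(q["pixel"][1])])) for q in r.place_of("drawer_handle","top")[:2]])
E
```

```text
cab tcp [-0.2429  0.0014  0.2226] units [ 6.69  0.92 -0.07] turn 0.003
[(0.58, [259.8, 261.2], array([0.41521331, 0.10154168, 0.70072476]))]
```

View pics/s2c.png

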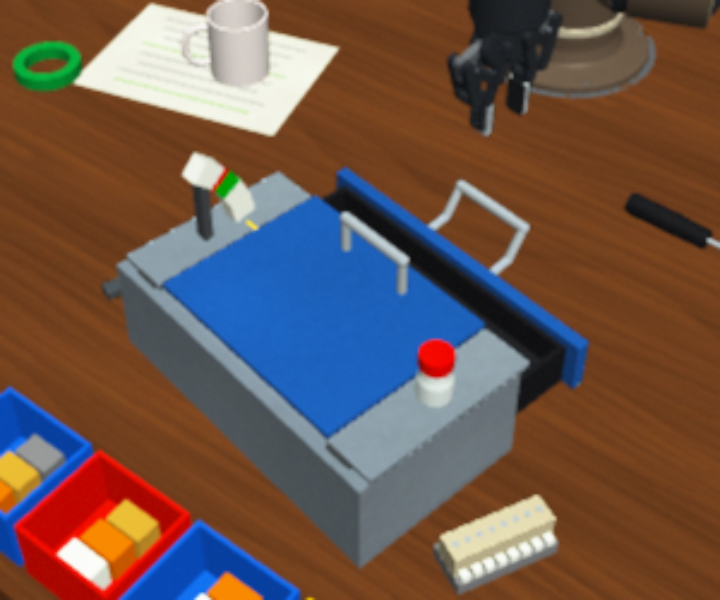

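The drawer is fully open, with its bar at about (480,205) in the crop. The lid is still shut and its bar is at (375,238). I'll go over the lid bar now.

Call:
servo_tool:
  rows:
    - [0.5,1.0,0,0,0]
    - [0.5,2.5,0,0,0]
    - [0.5,4.2,0,0,0]
    - [0.5,5.7,0,-0.07,0]
    - [0.5,6.7,0,-0.07,0]

```text
clock: 6.0
position: [0.6077, 0.1192, 0.2166]
orientation: [-0.703, 0.704, -0.07, 0.067]
force: [0.4, 1.3, 0.9]
opening: 0.502
```

Call:
servo_tool:
  rows:
    - [0.5,0,0.8,0,0]
    - [0.5,0,1.7,0,0]
    - [0.5,0,2.4,0,0]
    - [0.5,0,2.8,0,0]
    - [0.5,0,2.85,0,0]

```text
clock: 6.5
position: [0.6049, 0.1199, 0.1456]
orientation: [-0.703, 0.704, -0.07, 0.066]
force: [-0.8, 0.8, 0.1]
opening: 0.503
```

```bash
python3 go.py -.0755 0 .151
python3 - <<'E'
from h import *
print(r.sense()['force'])
p,d,T=grab("wrist","w3.png")
E
```

```text
cab tcp [-0.0774 -0.0012  0.1456] units [ 0.07 -0.22  0.05] turn 0.003
[-0.81283339  0.81260274  0.06902045]
```

View pics/w3.png

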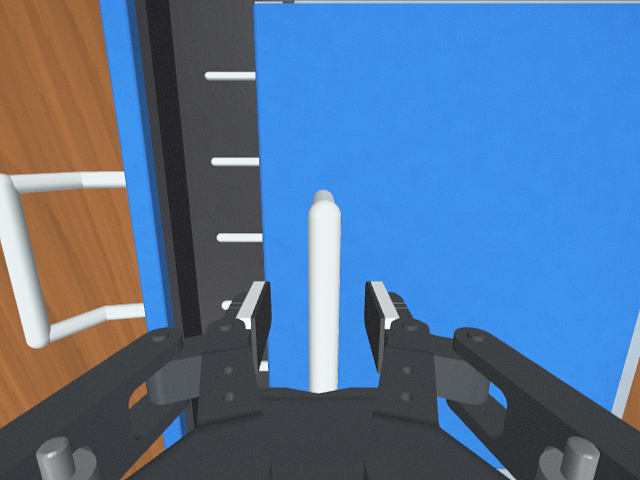

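The bar (column 324) sits between the open pads, centred to about 2 mm. I'll raise 5 mm and grip lightly.

Call:
servo_tool:
  rows:
    - [0.5,0.07,-0.22,0,0]
    - [0,0.07,-0.22,0,0]
    - [0,0.07,-0.22,0,0]
    - [0,0.07,-0.22,0,0]
    - [0,0.07,-0.22,0,0]
  squeeze: 25

```text
clock: 7.05
position: [0.6073, 0.1202, 0.1552]
orientation: [0.704, -0.703, 0.068, -0.068]
force: [-5.3, 0.5, 5.6]
opening: 0.128
```

```bash
python3 go.py -.0755 0 .151
python3 - <<'E'
from h import *
s=r.sense();print(s['force'],s['opening'])
r0=np.hypot(.165,.0485);p0=np.arctan2(.0485,.165)
def b(t): return np.array([-r0*np.cos(p0+t),r0*np.sin(p0+t)])
for base,ts in [(0,[.02,.05,.09,.13,.17]),(.17,[.21,.25,.29,.33,.37]),(.37,[.41,.45,.49,.53,.57]),(.57,[.61,.65,.69,.73,.76]),(.76,[.79,.81,.82,.82,.82])]:
    for t in ts:
        e=(b(t)-b(base))/.025; print(t,np.round([e[0],-e[1]],2))
E
```

```text
cab tcp [-0.075  -0.0004  0.1552] units [-0.02  0.17  0.02] turn 0.003
[-5.28261039  0.47381729  5.59727909] 0.12795115470118498
0.02 [ 0.04 -0.13]
0.05 [ 0.11 -0.33]
0.09 [ 0.2  -0.59]
0.13 [ 0.31 -0.84]
0.17 [ 0.42 -1.09]
0.21 [ 0.13 -0.24]
0.25 [ 0.26 -0.48]
0.29 [ 0.41 -0.72]
0.33 [ 0.56 -0.95]
0.37 [ 0.72 -1.17]
0.41 [ 0.17 -0.21]
0.45 [ 0.35 -0.42]
0.49 [ 0.54 -0.62]
0.53 [ 0.74 -0.81]
0.57 [ 0.94 -1.  ]
0.61 [ 0.21 -0.18]
0.65 [ 0.43 -0.34]
0.69 [ 0.65 -0.5 ]
0.73 [ 0.89 -0.65]
0.76 [ 1.06 -0.76]
0.79 [ 0.18 -0.1 ]
0.81 [ 0.3  -0.16]
0.82 [ 0.36 -0.2 ]
0.82 [ 0.36 -0.2 ]
0.82 [ 0.36 -0.2 ]
```

Call:
servo_tool:
  rows:
    - [0,0.04,-0.13,0,0]
    - [0,0.11,-0.33,0,0]
    - [0,0.2,-0.59,0,0]
    - [0,0.31,-0.84,0,0]
    - [0,0.42,-1.09,0,0]

```text
clock: 7.55
position: [0.6167, 0.1183, 0.1813]
orientation: [0.704, -0.704, 0.069, -0.067]
force: [-7.6, 2.5, 1.5]
opening: 0.131
```

```bash
cat > ang.py <<'E'
from h import *
from go import o,u,v
T=tool(); q=T[:3,3]-o; s=r.sense()
x=q@u-.09; z=q[2]+.004-.1105   # bar ~4mm above TCP by grip reading
print("cab",q@u,q@v,q[2],"angle est",np.arctan2(z,-x)-np.arctan2(.0485,.165),"rad",np.hypot(x,z),s["force"],s["torque"],s["opening"])
E
python3 ang.py
```

```text
cab -0.06551463455545921 -0.00042070904125148965 0.18128866355172382 angle est 0.16237256669872024 rad 0.17256345429079406 [-7.58570103  2.54700508  1.50501609] [ 0.48258073  1.62001104 -0.03332804] 0.13121694761173472
```

Call:
servo_tool:
  rows:
    - [0,0.13,-0.24,0,0]
    - [0,0.26,-0.48,0,0]
    - [0,0.41,-0.72,0,0]
    - [0,0.56,-0.95,0,0]
    - [0,0.72,-1.17,0,0]

```text
clock: 8.05
position: [0.6336, 0.115, 0.2114]
orientation: [0.704, -0.703, 0.069, -0.066]
force: [-12.9, 2.8, 7.0]
opening: 0.125
```

```bash
python3 ang.py
python3 - <<'E'
from h import *
for n in ["wrist","scene"]:
    p,d,T=grab(n,n+"4.png")
cv2.imwrite("pics/s4c.png",cv2.resize(cv2.cvtColor(p,cv2.COLOR_RGB2BGR)[210:310,220:370],None,fx=5,fy=5))
E
```

```text
cab -0.048195546265776885 -0.00040434822935858053 0.21135474548171962 angle est 0.36318508903339514 rad 0.17347197657758062 [-12.90720525   2.75097778   6.95150522] [ 0.5323309   2.57580425 -0.06520746] 0.1251822385648611
```

View pics/s4c.png

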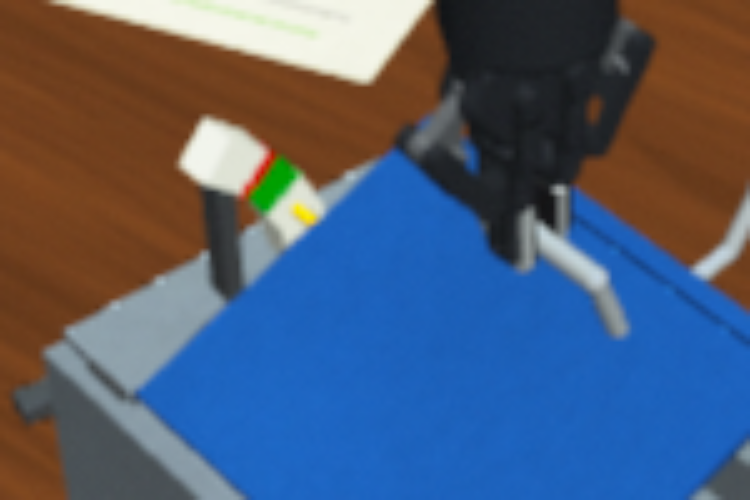

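View pics/wrist4.png

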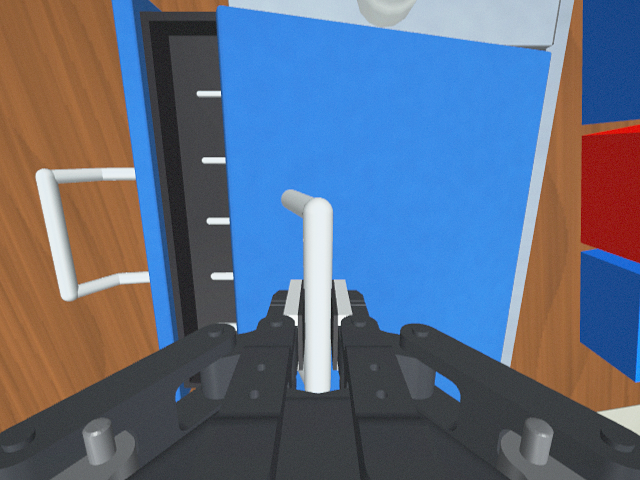

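The lid follows, with the pointer just below the green band. The outward force suggests my arc is about 1–2 mm too tight, so I'll shade x slightly.

Call:
servo_tool:
  rows:
    - [0,0.13,-0.21,0,0]
    - [0,0.31,-0.43,0,0]
    - [0,0.49,-0.64,0,0]
    - [0,0.68,-0.84,0,0]
    - [0,0.88,-1.03,0,0]

```text
clock: 8.65
position: [0.6562, 0.1105, 0.2379]
orientation: [0.704, -0.703, 0.069, -0.067]
force: [-8.1, 1.3, 8.6]
opening: 0.127
```

```bash
python3 ang.py
```

```text
cab -0.025221867628543948 -0.0003781217261556287 0.2379334420374598 angle est 0.5651420184394382 rad 0.17478795286181487 [-8.10391657  1.27107831  8.63936435] [ 0.3744813   1.97814638 -0.01645422] 0.12675231117979674
```

Call:
servo_tool:
  rows:
    - [0,0.2,-0.16,0,0]
    - [0,0.41,-0.33,0,0]
    - [0,0.63,-0.48,0,0]
    - [0,0.86,-0.62,0,0]
    - [0,1.03,-0.72,0,0]

```text
clock: 9.15
position: [0.6825, 0.1054, 0.2567]
orientation: [0.704, -0.703, 0.068, -0.068]
force: [-5.4, 1.2, 7.9]
opening: 0.127
```

```bash
python3 ang.py
python3 - <<'E'
from h import *
p,d,T=grab("scene","s5.png")
cv2.imwrite("pics/s5c.png",cv2.resize(cv2.cvtColor(p,cv2.COLOR_RGB2BGR)[210:310,220:370],None,fx=5,fy=5))
E
```

```text
cab 0.0015573544693557107 -0.00034328819553161555 0.25674827696531716 angle est 0.7528818011561771 rad 0.17434634002325902 [-5.3660588   1.21900525  7.85276729] [ 0.2676369   1.24122323 -0.03274118] 0.12704634129000927
```

View pics/s5c.png

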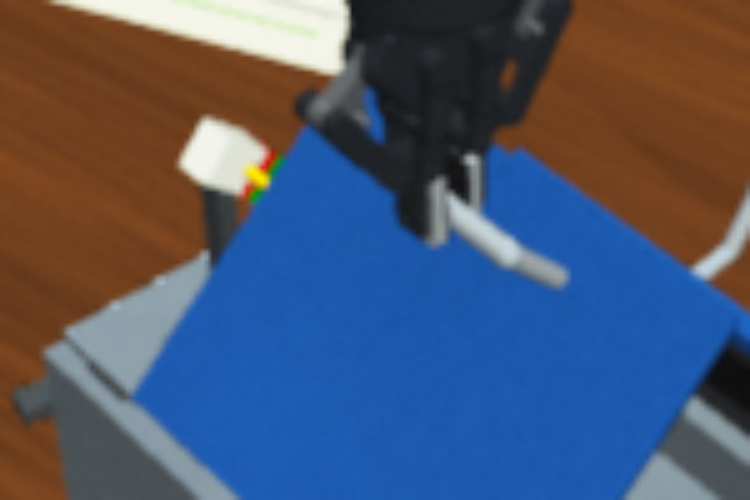

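Call:
servo_tool:
  rows:
    - [0,0.14,-0.08,0,0]
    - [0,0.3,-0.17,0,0]
    - [0,0.47,-0.26,0,0]
    - [0,0.6,-0.32,0,0]
    - [0,0.66,-0.34,0,0]

```text
clock: 9.7
position: [0.6991, 0.1021, 0.2651]
orientation: [0.704, -0.703, 0.067, -0.069]
force: [-5.1, 1.8, 8.8]
opening: 0.123
```

```bash
cat > lid.py <<'E'
from h import *
from go import o,u,v
import sys
def lidang(f):
    p,d,T=grab("scene",f); b=cv2.cvtColor(p,cv2.COLOR_RGB2BGR)
    cv2.imwrite("pics/c"+f,cv2.resize(b[210:310,220:370],None,fx=5,fy=5))
    hsv=cv2.cvtColor(b,cv2.COLOR_BGR2HSV)
    m=(hsv[...,0]>100)&(hsv[...,0]<125)&(hsv[...,1]>150)&(d>0)
    m[:, :225]=0; m[:,420:]=0; m[:200]=0; m[350:]=0
    rr,cc=np.nonzero(m); P=np.array([w("scene",a,c,d[a,c]) for a,c in zip(rr,cc)])-o
    X=P@u;Y=P@v;Z=P[:,2]
    k=(abs(Y)<.11)&(X>-.08)&(X<.075)&(Z>.125)
    for _ in range(4):
        A=np.c_[X[k],Y[k],np.ones(k.sum())]; c=np.linalg.lstsq(A,Z[k],rcond=None)[0]
        e=abs(Z-np.c_[X,Y,np.ones(len(X))]@c); k=k&(e<.006)
    print("lid plane angle",np.arctan(-c[0]),"tilt y",c[1],k.sum())
lidang(sys.argv[1])
E
python3 ang.py; python3 lid.py l6.png
```

```text
cab 0.01850490669776627 -0.0003356089700483132 0.26510573987338826 angle est 0.861412867850271 rad 0.17397508179931978 [-5.07680878  1.80258287  8.78516174] [ 0.18244164  1.18248225 -0.0570053 ] 0.12348472207430629
lid plane angle 0.8562516242758297 tilt y -0.0025458444887989373 5134
```

View pics/cl6.png

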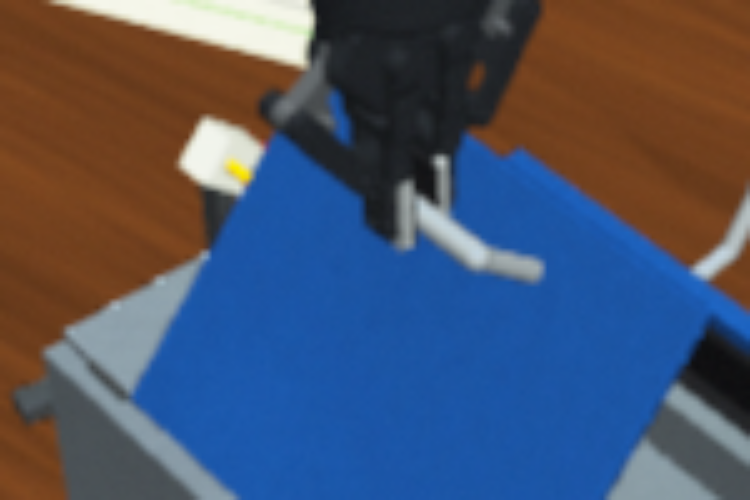

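The plane fit gives 0.856 and the kinematics 0.861. The pointer at (238,170) is in the white above the red. Now easing back.

Run:
```python
import numpy as np
r0=.1735;p0=np.arctan2(.0485,.165)
b=lambda t:np.array([-r0*np.cos(p0+t),r0*np.sin(p0+t)])
for base,ts in [(.86,[.845,.815,.78,.745,.72]),(.72,[.69,.66,.63,.605,.59])]:
    for t in ts:
        e=(b(t)-b(base))/.025; print(t,np.round([e[0],-e[1]],2))
```

```text
0.845 [-0.09  0.04]
0.815 [-0.28  0.14]
0.78 [-0.5   0.25]
0.745 [-0.71  0.37]
0.72 [-0.85  0.46]
0.69 [-0.17  0.11]
0.66 [-0.34  0.23]
0.63 [-0.51  0.36]
0.605 [-0.65  0.47]
0.59 [-0.73  0.53]
```

Call:
servo_tool:
  rows:
    - [0,-0.09,0.04,0,0]
    - [0,-0.28,0.14,0,0]
    - [0,-0.5,0.25,0,0]
    - [0,-0.71,0.37,0,0]
    - [0,-0.85,0.46,0,0]

```text
clock: 10.25
position: [0.6785, 0.1061, 0.2529]
orientation: [0.704, -0.704, 0.067, -0.069]
force: [-1.2, 0.7, 5.1]
opening: 0.131
```

Call:
servo_tool:
  rows:
    - [0,-0.17,0.11,0,0]
    - [0,-0.34,0.23,0,0]
    - [0,-0.51,0.36,0,0]
    - [0,-0.65,0.47,0,0]
    - [0,-0.73,0.53,0,0]

```text
clock: 10.75
position: [0.6601, 0.1097, 0.2383]
orientation: [0.704, -0.704, 0.068, -0.068]
force: [-3.1, 1.7, 5.3]
opening: 0.126
```

Call:
servo_tool:
  rows:
    - [0,0,0,0,0]
    - [0,0,0,0,0]
    - [0,0,0,0,0]
    - [0,0,0,0,0]
    - [0,0,0,0,0]

```text
clock: 11.25
position: [0.6602, 0.1097, 0.2384]
orientation: [0.704, -0.704, 0.068, -0.068]
force: [-3.8, 2.8, 5.0]
opening: 0.126
```

```bash
python3 ang.py; python3 lid.py l7.png; python3 ang.py;python3 - <<'E'
from h import *
grab("wrist","w7.png"); print(r.sense()["joint_velocities"].round(4))
E
```

```text
cab -0.02112406772248646 -0.0003823400384250394 0.23837037608972964 angle est 0.5846819505408698 rad 0.17244812123429612 [-3.81576908  2.78786393  5.02732146] [ 0.35331937  0.75563905 -0.02731216] 0.12574386731353154
lid plane angle 0.5826957343531664 tilt y -0.0017026429901333406 5812
cab -0.021134434467340615 -0.00041351477025678156 0.23834404125311415 angle est 0.5845375634070711 rad 0.1724346651295165 [-3.82883643  1.25528005  5.80815168] [ 0.39067642  0.75224246 -0.04814189] 0.12408879866006668
[-0.0003 -0.0013  0.0006  0.0017 -0.0009  0.0011]
```

View pics/cl7.png

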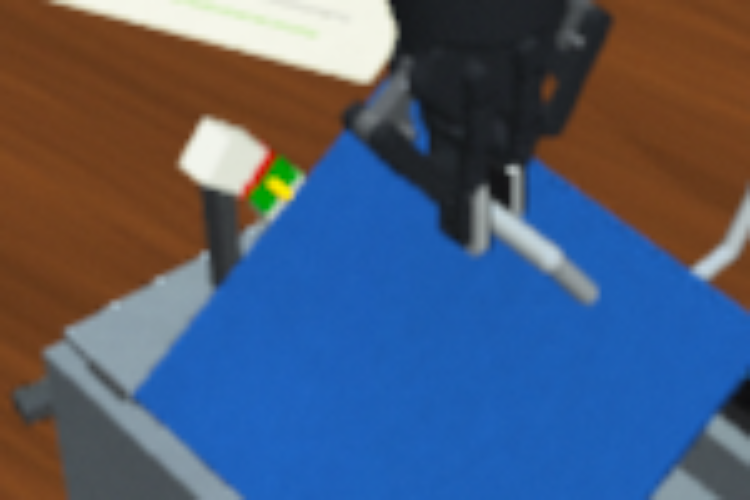

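View pics/w7.png

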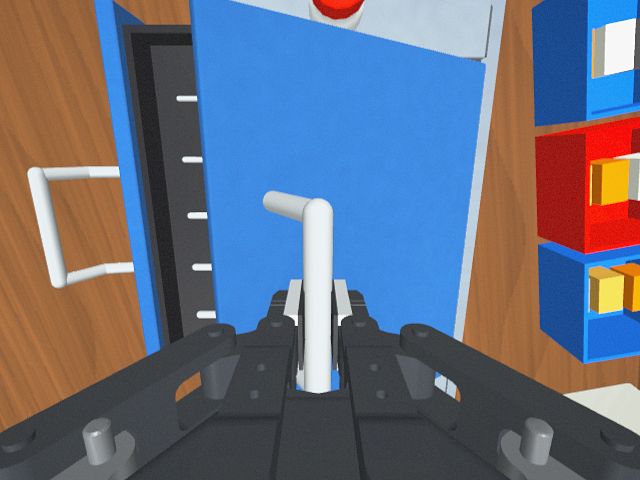

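The pointer at (278,187) is in the middle of the green band. The lid is at about 0.583 rad and still, held in the grip, and the drawer is open with the jar untouched. I'll hand in now.

```bash
python3 -c "
from rig import r
print(r.sign_off())"
```

```text
the job is handed in; nothing more can be done
None
```

I handed the job in at about 11.4 s, with the drawer open and the gripper holding the lid still in the green band. `sign_off` gives no verdict, so this rests on my own checks.

- **Drawer:** I gripped its bar and pulled until it met the stop. The bar then sat at cabinet x ≈ -243 mm, which is about 90 mm open. The last wrist picture still shows it open with the hex keys in view.
- **Lid raised:** it reached about 0.86 rad (0.856 from the depth plane fit, 0.861 from the gripper position). The pointer was in the white above the red mark.
- **Lid now:** I eased it back to about 0.583 rad (plane fit 0.583, gripper position 0.585). The pointer is in the middle of the green band, and arm joint speeds are near zero.
- **Grip:** the gripper holds the bar, with the opening stopped at about 12% and a few newtons of force on the wrist.
- **Bystanders:** the jar was standing in the last wrist picture. I did not measure the other things again at the end, but the tool stayed well clear of them.

One mismatch: while raising the lid there was a sideways force of up to about 13 N. That suggests my hinge estimate was 1–2 mm off, and I adjusted the arc for it. One network reading, for the drawer handle in the top view, landed on the arm instead, so I ignored it.

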